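# Fit the band clamp on the chamber's vent stub

### The job

Pick up the larger of the two worm-drive band clamps and slide it gently down over the barbed stub of the white vent box until the band sits flat on the box. Then turn its wing key clockwise until the band is snug on the stub: firmly gripping, but not overtightened. Let go, and leave the other things on the bench where they are.

Things in the scene. Friction and masses are not known exactly. Their poses are not given: they have to be found in the camera images.
- clamp: Larger of two steel band clamps, lying flat, 0.2 to 0.4 kg. Rigid ring of 59 mm inner, 65 mm outer diameter, 14 mm high; origin at the ring's centre, underside; z up. On its -x side the worm box, x -33 to -74 mm, 40 mm wide, 16 mm high, flush below; the wing key rises from it at x = -52 mm. The small clamp looks alike but has a 38 mm bore and does not fit.
- key_grip (a point): Centre of the clamp's upright wing key, at (-52, 0, 68) mm in the clamp's frame; its axes turn with the key. The wing is a steel plate 26 mm wide along x, 8 mm thick along y, 32 mm high (52 to 84 mm above the clamp's underside) on an 8 mm shank. Grip it across the 8 mm; the clamp can be carried by it, for the screw is stiff (0.12 Nm) and stays where left.
- key (a joint): Turn of the key (rad), starts slack at 0, grows clockwise from above up to 3.5. Each rad drives the shoe 4 mm inwards. Shoe and far side of the ring both bear on the sleeve from somewhere between 0.8 and 2.5 rad; before, the ring has play along its x, to be felt by moving the key out and in. From there each rad adds about 21 N. Snug is 12 to 13 N, 0.6 rad on; past 0.85 rad on is too tight.
- shoe: Steel shoe, 14 mm wide, 8 mm high, that comes through the band from the worm box as the key is turned and presses on the sleeve with its sprung tip. Origin at the ring's centre (underside) with the key at 0; it moves along the clamp's +x by 4 mm per rad of key. It is squeezed between screw and sleeve: the forces of both on it together are twice its pressure on the sleeve.
- vent_box: Fixed white steel box 150 x 150 x 50 mm; origin under its centre, z up. Upright metal stub in the middle of its flat top: 46 mm high, 54 mm in diameter at its two barbs (25 and 35 mm above the box), 42 mm at the tip. A tapered black rubber sleeve sits under the barbs; where the band sits it is 50 to 56 mm in diameter, different each time and not measured.
- seat (a point): Point on the stub's upright axis, level with the vent box's flat top (50 mm above the bench). The ring's origin lies here, up to 6 mm to the side, when the band sits flat on the box.
- small_clamp: The smaller band clamp, to be left alone: inner diameter 38 mm, same wing key 41 mm from its ring's centre towards -x; origin at the centre of the ring's underside.
- jar: Small jar, 50 mm across and 65 mm high, bystander; origin under its centre.
- beaker: Glass beaker, 60 mm across and 75 mm high, bystander; origin under its centre.
- screwdriver: Screwdriver lying on the bench near the robot, bystander.
- wrench: Wrench lying on the bench, bystander.
- spare_cuff: Black rubber ring, 60 mm across and 35 mm high, bystander; origin under its centre.
- sample_bottle: Amber bottle, 48 mm across and 110 mm high, bystander; origin under its centre.
Mind the look-alikes: they are no part of the job. What is shaped like the clamp but pink is not meant.

How it is judged:
By the outcome, as a careful person would: the job done as asked, in the order asked, and still so for the second after the job is handed in, with the robot touching nothing.
It also fails if it takes over 72 s, if anything falls off the work surface, if the arm or the gripper's body presses on something with over 40 N, if the wrist force passes 120 N, or if a joint passes its speed limit or range.

### The arm

A 6-joint arm with a two-finger parallel gripper is mounted at the origin on the work surface. World frame = base frame: x ahead of the robot, y to its left, z up, the work surface at z = 0. Lengths are in m, angles in rad, forces in N, time in s.
With the tool pointing down it reaches from about 0.4 to 0.925 m from the base axis. Payload 12.5 kg.
Tool frame: the origin (TCP) lies at the very end of the fingers, on their centre line; the grasp point (between the pads) lies 19 mm behind it; z points along the fingers, y is the direction in which the jaws open and shut (so a half turn about z gives the same grasp; the last joint's range is limited). The gripper opens to 95 mm and grips with 3 to 60 N. Pads are 20 mm wide; open, the fingers measure 119 mm over their backs; the gripper's body (75 mm by 180 mm) begins 59 mm behind the grasp point.
Start: joints at [1.028, 0.491, 1.559, -0, 1.092, -0.106], TCP at [0.264, 0.566, 0.215] pointing down, gripper open.
Joint ranges: [-3.1, 3.1], [-0.84, 2.19], [0.05, 2.79], [-1.13, 4.28], [0.06, 2.93], [-2.69, 2.69]. Speed limits (rad/s): [2.22, 2.22, 2.79, 3.14, 3.14, 3.14].

### API

Orientations are given as a unit quaternion [x, y, z, w].
In Python, from workcell import r gives the robot as it stands. The module is installed in compiled form; this text tells all that it offers. Calls block until the motion is done:
- r.move_to(position, orientation): joint-space move of the TCP to a pose.
- r.move_straight(position, vel=0.15, rotation=None): straight line of the TCP; rotation=None keeps the orientation; vel is the mean speed in m/s.
- r.set_joints(angles): joint-space move.
- r.set_gripper(opening): opening from 0.0 (shut) to 1.0 (fully open); the grip force is fixed at half the most; returns when the fingers have stopped.
- r.sleep(seconds).
- r.ik(position, orientation): joint angles nearest the present ones, or None.
- r.get_obs(): the state.
- r.grab_frame(name): name is "scene" or "side" or "wrist"; returns (picture, depth): 420x560x3 uint8, red, green, blue; 420x560 float32, m along the optical axis (not along the pixel's ray), 0 where there is no reading.
- r.calibration(name): a dict with "camera_matrix" (3x3 intrinsics, pixels), "extrinsics" (4x4, takes a point from camera to world coordinates); the wrist camera has in their place "T_tool_cam" (4x4, takes a point from camera to tool coordinates, whose origin is the TCP and whose axes are the flange's). Camera axes: x right, y down, z forward; pixel columns grow to the right and rows downward; lengths in m; the calibration is good to about 2 mm. A picture is of the moment at which its call begins: read the wrist's pose just before it. calibration takes no time and is no camera call.
A pose or a line that the arm cannot do raises r.IKError and nothing moves.
- r.finish_job(): hands the job in, once; it reports no verdict.
The state is a dict: "time_s": time; "q": joint angles; "joint_vel": joint speeds; "joint_efforts": joint torques, N m; "tool_pos": TCP position; "tool_rot": TCP orientation; "force": force on the tool from outside, world axes, zero at the start; "moment": the same for the moment, N m; "finger_gap": opening from 0.0 (shut) to 1.0 (fully open).
Only numpy, scipy, OpenCV 4.12 (cv2) and the standard library are available. Lean on these libraries where they do the work, as an engineer would, in place of code of your own. Each camera call takes 0.05 s, during which the arm holds its last target.

## Working session

There is one attempt and no reset: what is moved stays moved. The work goes in short steps, each a Python script; the robot and the scene stay as the last script left them, time stands still between calls to the robot, and variables do not carry over. Pictures are saved under pics/ and viewed, and the job is handed in when it is done.

```bash
mkdir -p pics; ls; cat > h.py <<'E'
import numpy as np, cv2
from workcell import r
from scipy.spatial.transform import Rotation as R
def save(name,im): cv2.imwrite('pics/'+name,cv2.cvtColor(im,cv2.COLOR_RGB2BGR))
def cloud(cam):
    o=r.get_obs() if cam=="wrist" else None
    im,d=r.grab_frame(cam); c=r.calibration(cam); K=np.array(c["camera_matrix"])
    v,u=np.mgrid[:d.shape[0],:d.shape[1]]
    P=np.stack([(u-K[0,2])/K[0,0]*d,(v-K[1,2])/K[1,1]*d,d],-1)
    if cam=="wrist":
        T=np.eye(4);T[:3,:3]=R.from_quat(o["tool_rot"]).as_matrix();T[:3,3]=o["tool_pos"]; T=T@np.array(c["T_tool_cam"])
    else: T=np.array(c["extrinsics"])
    W=P@T[:3,:3].T+T[:3,3]; W[d==0]=np.nan
    return im,d,W
E
python3 - <<'E'
from h import *
o=r.get_obs();print(o)
for c in("scene","side","wrist"):
    im,d,W=cloud(c);save(c+'0.png',im);np.savez('/tmp/%s0.npz'%c,im=im,W=W)
    print(c,r.calibration(c))
E
```

```text
pics
{'time_s': 0.0, 'q': array([ 1.02839685e+00,  4.91551995e-01,  1.55947159e+00, -4.84062468e-06,
        1.09170065e+00, -1.05612845e-01]), 'joint_vel': array([-8.34215382e-05, -1.23783637e-03,  3.98044248e-04,  6.33626317e-04,
        6.91427524e-05, -4.23429240e-04]), 'joint_efforts': array([ 7.77386704e-04, -6.12656236e+01, -2.58178031e+01,  6.93257712e-02,
        4.82405524e-02, -9.72730368e-05]), 'tool_pos': array([0.26424887, 0.56610799, 0.21405883]), 'tool_rot': array([ 2.16660259e-01,  9.76246901e-01, -5.37032461e-04, -1.78092724e-04]), 'force': array([ 0.27422969, -0.09716082,  1.12785637]), 'moment': array([-0.03901544, -0.03823084,  0.00491195]), 'finger_gap': 1.0005764921608429}
scene {'camera_matrix': array([[511.21790062,   0.        , 280.22427618],
       [  0.        , 511.21790062, 211.59888887],
       [  0.        ,   0.        ,   1.        ]]), 'extrinsics': array([[-0.40084795,  0.57475809, -0.71342418,  1.30887095],
       [ 0.91586193,  0.23205795, -0.32763705,  0.28892921],
       [-0.02275629, -0.78473068, -0.61941901,  0.79976951],
       [ 0.        
[... 316 characters left out ...]
, -0.65755912,  0.57167974, -0.95248147],
       [-0.00885514, -0.65230885, -0.75790154,  1.26912649],
       [ 0.        ,  0.        ,  0.        ,  1.        ]])}
wrist {'camera_matrix': array([[317.38262667,   0.        , 276.76466454],
       [  0.        , 317.38262667, 211.2086859 ],
       [  0.        ,   0.        ,   1.        ]]), 'T_tool_cam': array([[-5.33723870e-04, -9.65749664e-01, -2.59475052e-01,
         7.26532975e-02],
       [ 9.99999598e-01, -3.28498196e-04, -8.34286886e-04,
        -1.25937159e-03],
       [ 7.20475193e-04, -2.59475393e-01,  9.65749451e-01,
        -1.69763649e-01],
       [ 0.00000000e+00,  0.00000000e+00,  0.00000000e+00,
         1.00000000e+00]])}
```

View pics/scene0.png

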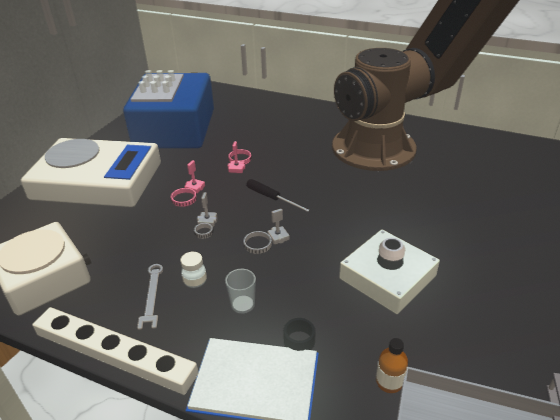

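View pics/side0.png

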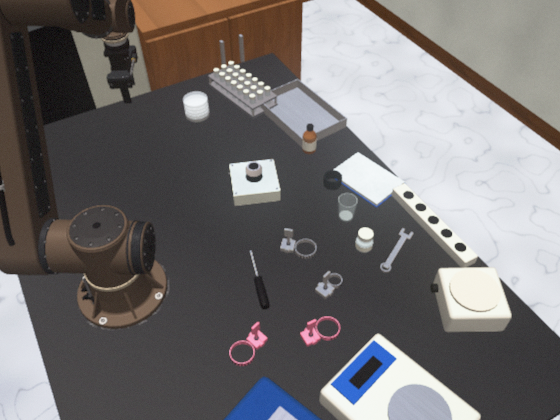

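View pics/wrist0.png

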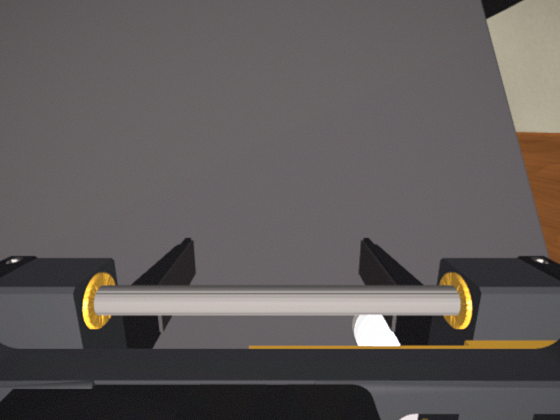

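Candidates in the scene view are:
- a grey ring at (258,242) with its key at (278,222)
- a grey ring at (204,230) with its key at (206,207), which looks like the small one
- pink rings at (183,197) and (240,157)

The choice is the grey one at (258,242). I'll measure it and check it in a crop.

```bash
python3 - <<'E'
from h import *
A=np.load('/tmp/scene0.npz');im,W=A['im'],A['W'];B=np.load('/tmp/side0.npz');im2,W2=B['im'],B['W']
a=cv2.resize(im[180:290,180:310],None,fx=4,fy=4,interpolation=cv2.INTER_CUBIC);save('crop1.png',a)
b=cv2.resize(im2[210:310,270:380],None,fx=5,fy=5,interpolation=cv2.INTER_CUBIC);save('crop2.png',b)
for n,X in(('scene',W),('side',W2)):
    rows=[]
    m=(X[...,2]>0.008)&(X[...,2]<0.2)&(X[...,0]>0.3)&(X[...,0]<1)&(abs(X[...,1])<0.5)
    k,l,s,c=cv2.connectedComponentsWithStats(m.astype(np.uint8))
    for i in range(1,k):
        if s[i,4]>25:
            p=X[l==i]; print(n,c[i].round(),s[i,4],'min',p.min(0).round(3),'max',p.max(0).round(3))
E
```

```text
scene [190. 184.] 395 min [ 0.359 -0.422  0.008] max [ 0.467 -0.356  0.087]
scene [133. 192.] 299 min [ 0.464 -0.5    0.009] max [ 0.523 -0.486  0.072]
scene [269. 192.] 383 min [ 0.314 -0.259  0.008] max [ 0.375 -0.063  0.029]
scene [206. 217.] 395 min [ 0.467 -0.309  0.008] max [ 0.554 -0.25   0.085]
scene [272. 231.] 549 min [ 0.455 -0.166  0.008] max [ 0.554 -0.071  0.086]
scene [389. 269.] 4814 min [0.416 0.077 0.008] max [0.606 0.267 0.1  ]
scene [ 48. 275.] 3880 min [ 0.725 -0.5    0.008] max [ 0.906 -0.414  0.091]
scene [193. 269.] 712 min [ 0.655 -0.234  0.008] max [ 0.703 -0.183  0.068]
scene [241. 289.] 1041 min [ 0.669 -0.111  0.009] max [ 0.729 -0.052  0.079]
scene [206. 366.] 14010 min [ 0.711 -0.422  0.008] max [0.944 0.133 0.04 ]
scene [453. 383.] 3650 min [0.665 0.215 0.008] max [0.848 0.5   0.112]
side [310. 124.] 1286 min [0.717 0.214 0.008] max [0.947 0.5   0.116]
side [412. 220.] 5305 min [ 0.706 -0.5    0.008] max [0.941 0.144 0.1  ]
side [254. 181.] 1940 min [0.412 0.076 0.008] max [0.601 0.311 0.106]
side [346. 206.] 444 min [ 0.664 -0.112  0.008] max [ 0.764 -0.049  0.083]
side [364. 239.] 366 min [ 0.649 -0.234  0.008] max [ 0.734 -0.146  0.072]
side [402. 238.] 100 min [ 0.738 -0.275  0.008] max [ 0.831 -0.212  0.016]
side [293. 243.] 360 min [ 0.453 -0.167  0.008] max [ 0.552 -0.07   0.087]
side [260. 287.] 356 min [ 0.308 -0.258  0.008] max [ 0.374 -0.063  0.033]
side [389. 259.] 64 min [ 0.673 -0.309  0.008] max [ 0.746 -0.271  0.017]
side [326. 285.] 330 min [ 0.464 -0.309  0.008] max [ 0.551 -0.24   0.091]
side [315. 331.] 447 min [ 0.357 -0.422  0.008] max [ 0.463 -0.357  0.09 ]
side [374. 337.] 41 min [ 0.474 -0.5    0.066] max [ 0.516 -0.489  0.074]
```

View pics/crop1.png

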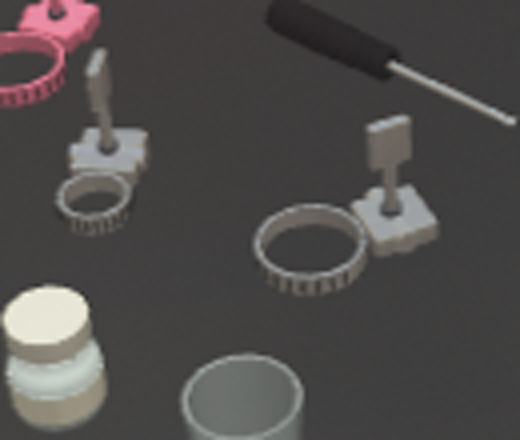

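View pics/crop2.png

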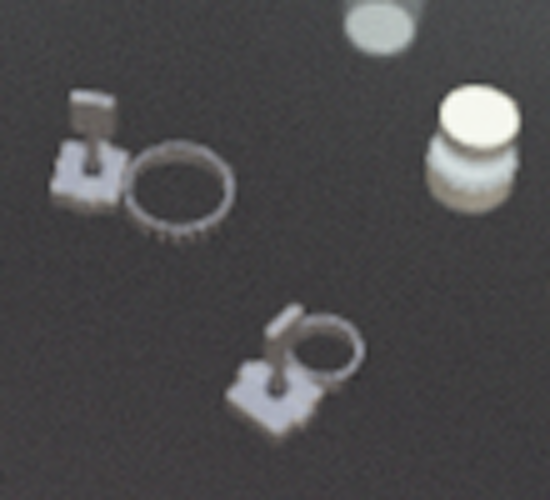

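```bash
python3 - <<'E'
from h import *
from scipy.optimize import least_squares
for n in('scene','side'):
    A=np.load(f'/tmp/{n}0.npz');W=A['W'].reshape(-1,3);W=W[np.isfinite(W).all(1)]
    def box(x0,x1,y0,y1,z0,z1): return W[(W[:,0]>x0)&(W[:,0]<x1)&(W[:,1]>y0)&(W[:,1]<y1)&(W[:,2]>z0)&(W[:,2]<z1)]
    k=box(.44,.53,-.18,-.05,.056,.095); print(n,'key',k.mean(0),len(k),(k.min(0)+k.max(0))/2, np.linalg.eigh(np.cov(k[:,:2].T)))
    g=box(.44,.56,-.18,-.05,.009,.018); 
    kc=k[:,:2].mean(0)
    far=g[np.linalg.norm(g[:,:2]-kc,axis=1)>.03]
    f=least_squares(lambda p:np.hypot(far[:,0]-p[0],far[:,1]-p[1])-.031,[.52,-.13],loss='soft_l1',f_scale=.002);print('ring',f.x,len(far),np.abs(f.fun).mean())
    print('dir key->ring',np.degrees(np.arctan2(*(f.x-kc)[::-1])),np.linalg.norm(f.x-kc))
    b=box(.4,.62,.06,.28,.044,.056);print('top z',np.median(b[:,2]),cv2.minAreaRect((b[:,:2]*1000).astype(np.float32)))
    t=box(.46,.56,.12,.22,.08,.11);f=least_squares(lambda p:np.hypot(t[:,0]-p[0],t[:,1]-p[1])-p[2],[*t[:,:2].mean(0),.025]);print('stub',f.x,t.mean(0),t[:,2].max(),len(t))
E
```

```text
scene key [ 0.48356506 -0.09852353  0.07156091] 121 [ 0.4825203  -0.09887046  0.07124613] EighResult(eigenvalues=array([4.24942919e-06, 5.69700648e-05]), eigenvectors=array([[-0.70632241, -0.70789028],
       [-0.70789028,  0.70632241]]))
ring [ 0.52073196 -0.1336969 ] 125 0.0012820745348109445
dir key->ring -43.42146045398632 0.05117172533564778
top z 0.04937987026430074 ((510.08966064453125, 172.24136352539062), (152.7064666748047, 153.4253387451172), 68.72879791259766)
stub [0.51440846 0.17291068 0.01730647] [0.51707033 0.17326481 0.09262691] 0.09954417962765161 407
side key [ 0.47925709 -0.09982938  0.07412146] 70 [ 0.47938637 -0.09788237  0.07187374] EighResult(eigenvalues=array([8.52685852e-06, 5.34653112e-05]), eigenvectors=array([[-0.63476085, -0.77270865],
       [-0.77270865,  0.63476085]]))
ring [ 0.51868242 -0.13235019] 82 0.003968546745351036
dir key->ring -39.51823632772421 0.051107331444330224
top z 0.05130104855642337 ((508.2479553222656, 172.9508056640625), (159.83859252929688, 150.1219024658203), 69.56604766845703)
stub [0.5065135  0.16989485 0.01772577] [0.50579242 0.16759817 0.09413277] 0.10592511219648837 187
```

The crop confirms it. The grey clamp at (258,242) has a clearly larger bore than its neighbour at (204,230), and its wing key is in line with the ring. Next I'll plan the wrist range so that 3 rad of clockwise turning is available.

```bash
cat >> h.py <<'E'
def quat(xyaw):  # tool down, tool x axis at world angle xyaw
    c,s=np.cos(xyaw),np.sin(xyaw)
    M=np.array([[c,s,0],[s,-c,0],[0,0,-1]]).T
    M=np.column_stack([[c,s,0],[s,-c,0],[0,0,-1]])
    return R.from_matrix(M).as_quat()
def toolyaw(o=None):
    o=o or r.get_obs();M=R.from_quat(o["tool_rot"]).as_matrix();return np.arctan2(M[1,0],M[0,0])
E
python3 - <<'E'
from h import *
print('yaw0',np.degrees(toolyaw()))
key=np.array([.482,-.0985]);phi=np.radians(-43);st=np.array([.510,.1715])
for off in(0,np.pi):
    print('grasp',off,r.ik([*key,.16],quat(phi+off)),r.ik([*key,.05],quat(phi+off)))
    for d in range(-180,180,30):
        p=np.radians(d);k=st-.052*np.array([np.cos(p),np.sin(p)])
        out=[]
        for t in(0,1.0,2,3.1):
            q=r.ik([*k,.1],quat(p+off-t));out.append(None if q is None else np.round(q[5],2))
        print(d,out)
print(r.get_obs()['time_s'])
E
```

```text
yaw0 154.973213533291
grasp 0 [-3.35938709e-01  3.75378152e-01  1.94205346e+00 -4.44089210e-16
  8.24161042e-01  1.98534920e+00] [-3.35938709e-01  5.56376249e-01  2.03642051e+00 -4.44089210e-16
  5.48795894e-01  1.98534920e+00]
-180 [np.float64(-1.39), np.float64(-0.39), np.float64(0.61), np.float64(1.71)]
-150 [np.float64(-1.86), np.float64(-0.86), np.float64(0.14), np.float64(1.24)]
-120 [np.float64(-2.35), np.float64(-1.35), np.float64(-0.35), np.float64(0.75)]
-90 [None, np.float64(-1.85), np.float64(-0.85), np.float64(0.25)]
-60 [None, np.float64(-2.37), np.float64(-1.37), np.float64(-0.27)]
-30 [np.float64(2.37), None, np.float64(-1.92), np.float64(-0.82)]
0 [np.float64(1.79), None, np.float64(-2.49), np.float64(-1.39)]
30 [np.float64(1.21), np.float64(2.21), None, np.float64(-1.97)]
60 [np.float64(0.65), np.float64(1.65), np.float64(2.65), np.float64(-2.54)]
90 [np.float64(0.1), np.float64(1.1), np.float64(2.1), None]
120 [np.float64(-0.41), np.float64(0.59), np.float64(1.59), None]
150 [np.float64(-0.91), np.float64(0.09), np.float64(1.09), np.float64(2.19)]
grasp 3.141592653
[... 355 characters left out ...]
4(0.79), np.float64(1.79), None, np.float64(-2.39)]
-90 [np.float64(0.29), np.float64(1.29), np.float64(2.29), None]
-60 [np.float64(-0.23), np.float64(0.77), np.float64(1.77), None]
-30 [np.float64(-0.78), np.float64(0.22), np.float64(1.22), np.float64(2.32)]
0 [np.float64(-1.35), np.float64(-0.35), np.float64(0.65), np.float64(1.75)]
30 [np.float64(-1.93), np.float64(-0.93), np.float64(0.07), np.float64(1.17)]
60 [np.float64(-2.49), np.float64(-1.49), np.float64(-0.49), np.float64(0.61)]
90 [None, np.float64(-2.04), np.float64(-1.04), np.float64(0.06)]
120 [None, np.float64(-2.55), np.float64(-1.55), np.float64(-0.45)]
150 [np.float64(2.24), None, np.float64(-2.05), np.float64(-0.95)]
0.15
```

```bash
python3 - <<'E'
from h import *
key=np.array([.482,-.0985]);phi=np.radians(-43)
st=np.array([.510,.1715])
r.move_to([st[0]-.04,st[1],.22],quat(np.pi))
im,d,W=cloud("wrist");save('w1.png',im);np.savez('/tmp/w1.npz',im=im,W=W)
print(r.get_obs()['time_s'],r.get_obs()['q'])
r.move_to([*key,.17],quat(phi+np.pi))
im,d,W=cloud("wrist");save('w2.png',im);np.savez('/tmp/w2.npz',im=im,W=W)
print(r.get_obs()['time_s'],r.get_obs()['q'])
E
```

```text
1.8333 [ 2.19063723e-01  3.08415039e-01  1.85072701e+00  9.14081155e-05
  9.82376140e-01 -1.35241842e+00]
2.95 [-3.33666355e-01  3.60745668e-01  1.93071984e+00  1.67697012e-04
  8.49696647e-01 -1.15652098e+00]
```

View pics/w1.png

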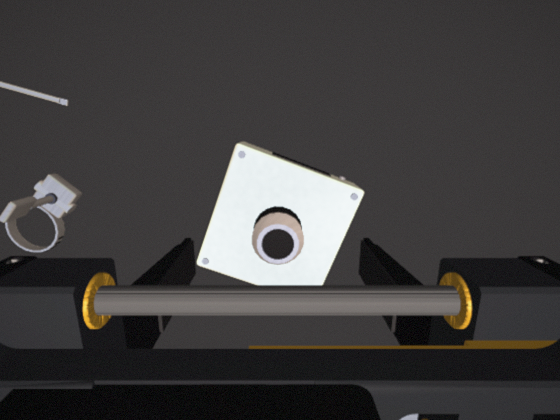

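View pics/w2.png

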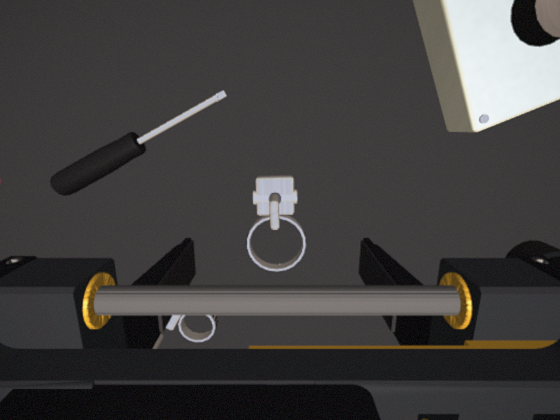

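w1 shows the stub's tip ring at (278,243). w2 shows the clamp's ring at (276,243), the worm box at (275,196) and the wing top at about (275,215), all in line with the tool. I'll turn these into positions.

```bash
python3 - <<'E'
from h import *
from scipy.optimize import least_squares
A=np.load('/tmp/w1.npz');W=A['W'].copy();W[250:]=np.nan
W=A['W'][:285].reshape(-1,3);W=W[np.isfinite(W).all(1)]
near=W[np.hypot(W[:,0]-.51,W[:,1]-.1715)<.04]
for z0,z1 in((.09,.1),(.093,.1)):
    t=near[(near[:,2]>z0)&(near[:,2]<z1)];print('stub top',len(t),cv2.minEnclosingCircle((t[:,:2]*1000).astype(np.float32)),t.mean(0))
b=W[(W[:,2]>.045)&(W[:,2]<.055)&(np.hypot(W[:,0]-.51,W[:,1]-.17)<.12)];print('box z',np.median(b[:,2]),cv2.minAreaRect((b[:,:2]*1000).astype(np.float32)))
A=np.load('/tmp/w2.npz');W=A['W'][:285].reshape(-1,3);W=W[np.isfinite(W).all(1)]
near=W[np.hypot(W[:,0]-.5,W[:,1]+.115)<.075]
print('table z',np.median(near[:,2]))
k=near[near[:,2]>.055];print('key',k.mean(0),k[:,2].max(),cv2.minAreaRect((k[:,:2]*1000).astype(np.float32)))
k=near[near[:,2]>.08];print('keytop',k.mean(0),len(k),cv2.minAreaRect((k[:,:2]*1000).astype(np.float32)))
kc=np.array([.482,-.0985])
g=near[(near[:,2]>.008)&(near[:,2]<.017)];d=np.array([np.cos(-.75),np.sin(-.75)])
g=g[(g[:,:2]-kc)@d>.024]
f=least_squares(lambda p:np.hypot(g[:,0]-p[0],g[:,1]-p[1])-.031,[.52,-.13],loss='soft_l1',f_scale=.002);print('ring',f.x,len(g),np.abs(f.fun).mean())
E
```

```text
stub top 1682 ((508.8012390136719, 170.891357421875), 24.360963821411133) [0.50691388 0.17096207 0.09549788]
stub top 1490 ((508.7427673339844, 170.9556427001953), 22.8580265045166) [0.50782934 0.17088637 0.09601499]
box z 0.04980516738375418 ((508.8717956542969, 171.14810180664062), (150.05101013183594, 149.31736755371094), 69.44371795654297)
table z 0.0004979366889718284
key [ 0.47506784 -0.09133753  0.19759407] 0.26542088617258996 ((474.01690673828125, -91.66133880615234), (116.8660659790039, 45.49787521362305), 47.94499969482422)
keytop [ 0.47511943 -0.09132008  0.1993299 ] 4177 ((474.01690673828125, -91.66133880615234), (116.8660659790039, 45.49787521362305), 47.94499969482422)
ring [ 0.51852984 -0.13501838] 548 0.0008923462448976313
```

```bash
python3 - <<'E'
from h import *
A=np.load('/tmp/w2.npz');W=A['W'][:285].reshape(-1,3);W=W[np.isfinite(W).all(1)]
near=W[(np.hypot(W[:,0]-.482,W[:,1]+.0985)<.04)&(W[:,2]<.095)]
k=near[near[:,2]>.08];print('keytop',k.mean(0),k[:,2].max(),len(k),cv2.minAreaRect((k[:,:2]*1000).astype(np.float32)))
k=near[near[:,2]>.055];print('key',k.mean(0),len(k))
k=near[(near[:,2]>.011)&(near[:,2]<.02)];k=k[np.hypot(*(k[:,:2]-[.5185,-.135]).T)>.036];print('worm',k.mean(0),len(k),cv2.minAreaRect((k[:,:2]*1000).astype(np.float32)))
E
```

```text
keytop [ 0.47947903 -0.10024596  0.08309774] 0.08558565419673331 262 ((479.6048583984375, -100.80071258544922), (7.617945194244385, 24.89785385131836), 47.11773681640625)
key [ 0.47802454 -0.09890637  0.0804602 ] 318
worm [ 0.47709367 -0.09803006  0.01572329] 1292 ((478.8293762207031, -99.74691009521484), (45.65543746948242, 40.501800537109375), 48.72528839111328)
```

```bash
python3 - <<'E'
from h import *
key=np.array([.4797,-.1002]);phi=np.radians(-42.3)
r.move_to([*key,.10],quat(phi+np.pi))
r.move_straight([*key,.051],vel=.06)
o=r.get_obs();print('f',o['force'],o['moment'],o['tool_pos'])
r.set_gripper(0.0)
o=r.get_obs();print('gap',o['finger_gap']*95,o['force'],o['moment'],o['time_s'])
r.move_straight([*key,.09],vel=.05)
o=r.get_obs();print('lift',o['force'],o['moment'],o['tool_pos'])
im,d,W=cloud("side");save('s2.png',im[180:320,220:400].repeat(4,0).repeat(4,1))
im,d,W=cloud("scene");save('c2.png',im[150:290,180:360].repeat(4,0).repeat(4,1));np.savez('/tmp/c2.npz',W=W)
im,d,W=cloud("wrist");save('w3.png',im);np.savez('/tmp/w3.npz',im=im,W=W)
print(r.get_obs()['time_s'])
E
```

```text
f [-0.22961817 -0.75147863  0.75746717] [-0.07675939  0.02891793  0.01805937] [ 0.47983932 -0.1002337   0.05116259]
gap 7.899810495648342 [-0.05725203  0.09546413 -2.6711899 ] [0.01905131 0.11218191 0.02223599] 5.6083
lift [-0.78698205 -0.24706022 -2.40273342] [-0.03777849  0.07015753  0.0001141 ] [ 0.47954902 -0.10015258  0.08981657]
6.6917
```

View pics/c2.png

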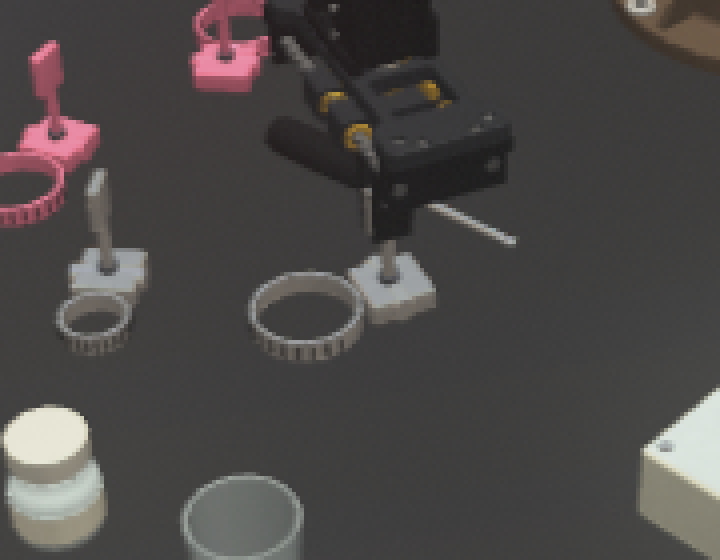

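View pics/w3.png

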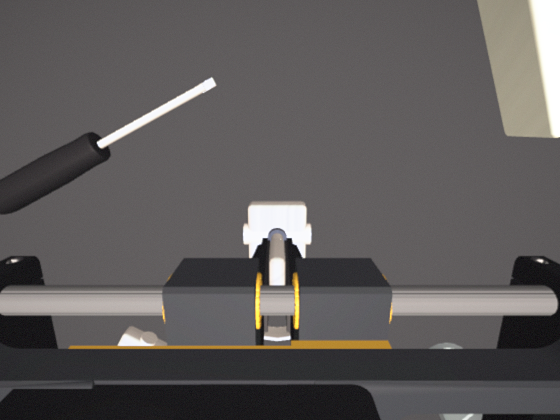

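The clamp is off the bench: its ring is at (305,315) in the crop and looks level. I'll check the tilt and ring pose in the hand from that depth image.

```bash
cat >> h.py <<'E'
from scipy.optimize import least_squares
def ringpose(W,kc,phi,z0,z1):
    P=W.reshape(-1,3);P=P[np.isfinite(P).all(1)]
    d=np.array([np.cos(phi),np.sin(phi)]);n=np.array([-d[1],d[0]])
    u=(P[:,:2]-kc)@d;v=(P[:,:2]-kc)@n
    m=(u>.024)&(u<.09)&(abs(v)<.036)&(P[:,2]>z0)&(P[:,2]<z1);P=P[m];u=u[m];v=v[m]
    f=least_squares(lambda p:np.hypot(u-p[0],v-p[1])-.031,[.052,0],loss='soft_l1',f_scale=.001)
    # highest points per u-bin
    tops=[(round(float(a),3),round(float(np.percentile(P[(u>=a)&(u<a+.012),2],92)),4)) for a in np.arange(.024,.084,.012) if ((u>=a)&(u<a+.012)).sum()>5]
    return f.x,len(u),tops,P[:,2].min()
E
python3 - <<'E'
from h import *
W=np.load('/tmp/c2.npz')['W']
print(ringpose(W,np.array([.4797,-.1002]),np.radians(-42.3),.02,.08))
W=np.load('/tmp/scene0.npz')['W']
print(ringpose(W,np.array([.4797,-.1002]),np.radians(-42.3),.006,.03))
E
```

```text
(array([0.05257333, 0.00065499]), 287, [(0.024, 0.0534), (0.036, 0.0524), (0.048, 0.0529), (0.06, 0.0529), (0.072, 0.0529)], np.float64(0.03737585881609773))
(array([0.053083  , 0.00290195]), 181, [(0.024, 0.0147), (0.036, 0.0145), (0.048, 0.0148), (0.06, 0.0148), (0.072, 0.0142)], np.float64(0.006076905709834324))
```

```bash
python3 - <<'E'
from h import *
st=np.array([.5088,.171]);T=st-[.0524,0.0005]
r.move_straight([.4797,-.1002,.175],vel=.12)
r.move_to([*T,.175],quat(np.pi))
r.sleep(.2)
o=r.get_obs();print(o['force'],o['moment'],o['tool_pos'],o['q'][5],o['time_s'])
for c in('scene','side'):
    im,d,W=cloud(c);s=slice(180,320) if c=='scene' else slice(110,250);t=slice(310,490) if c=='scene' else slice(180,360)
    save(c+'3.png',im[s,t].repeat(4,0).repeat(4,1)); print(ringpose(W,T,0.,.11,.16));np.savez('/tmp/%s3.npz'%c,W=W)
E
```

```text
[-0.52255278  0.51326775 -2.93855594] [0.0298564  0.04253372 0.03917627] [0.45678458 0.16953028 0.17493613] -1.3488682555800628 8.8083
(array([ 0.05400025, -0.00160608]), 368, [(0.024, 0.1376), (0.036, 0.138), (0.048, 0.1384), (0.06, 0.1385), (0.072, 0.1383)], np.float64(0.12208940324984885))
(array([ 0.05112655, -0.00015226]), 141, [(0.024, 0.141), (0.036, 0.139), (0.048, 0.1413), (0.06, 0.1434), (0.072, 0.1418)], np.float64(0.12370803210702697))
```

View pics/scene3.png

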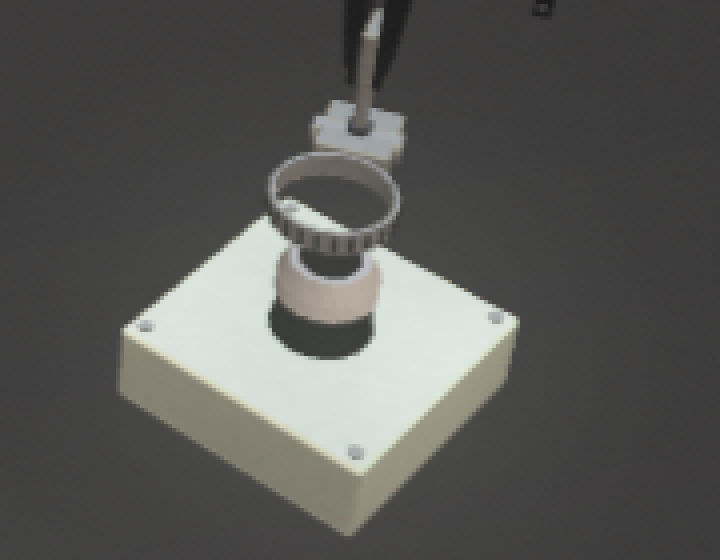

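View pics/side3.png

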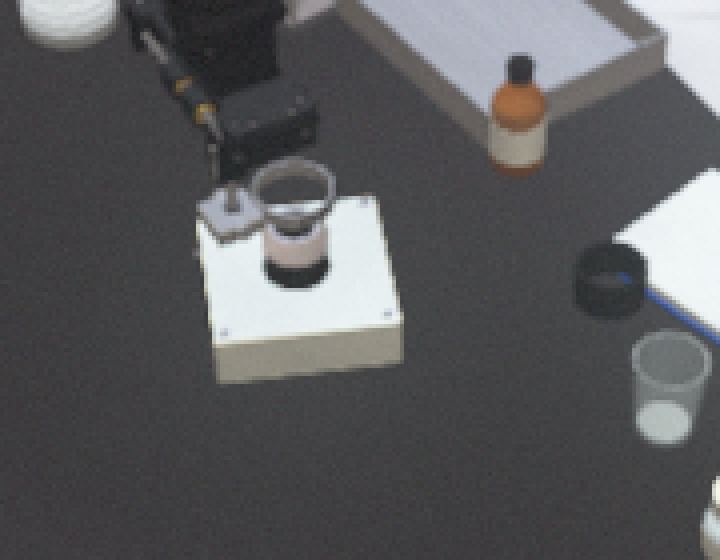

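```bash
python3 - <<'E'
from h import *
for f in('scene0','scene3','side0','side3'):
    P=np.load(f'/tmp/{f}.npz')['W'].reshape(-1,3);P=P[np.isfinite(P).all(1)]
    for z0,z1,rad in((.056,.07,None),(.072,.09,None),(.072,.09,.0265)):
        m=(np.hypot(P[:,0]-.509,P[:,1]-.171)<.036)&(P[:,2]>z0)&(P[:,2]<z1);t=P[m]
        g=(lambda p:np.hypot(t[:,0]-p[0],t[:,1]-p[1])-(rad or p[2]))
        s=least_squares(g,[.509,.171]+([] if rad else [.026]),loss='soft_l1',f_scale=.001);print(f,z0,s.x.round(4),len(t))
    b=P[(abs(P[:,0]-.509)<.12)&(abs(P[:,1]-.171)<.12)&(P[:,2]>.0485 if 'scene' in f else P[:,2]>.049)&(P[:,2]<.054)]
    print(f,cv2.minAreaRect((b[:,:2]*1000).astype(np.float32))[:2],len(b))
E
```

```text
scene0 0.056 [0.5089 0.1719 0.025 ] 147
scene0 0.072 [0.5085 0.172  0.0255] 190
scene0 0.072 [0.5073 0.1718] 190
scene0 ((511.6541748046875, 172.957763671875), (150.7474365234375, 149.15220642089844)) 2128
scene3 0.056 [0.5091 0.172  0.0247] 143
scene3 0.072 [0.509  0.1719 0.0254] 184
scene3 0.072 [0.5076 0.1718] 184
scene3 ((511.644775390625, 172.11819458007812), (148.82174682617188, 149.94241333007812)) 1998
side0 0.056 [0.5101 0.1761 0.0257] 67
side0 0.072 [0.5096 0.1761 0.0258] 71
side0 0.072 [0.5101 0.1768] 71
side0 ((507.2977294921875, 172.11920166015625), (157.7550506591797, 148.80856323242188)) 758
side3 0.056 [0.5097 0.1751 0.025 ] 65
side3 0.072 [0.509  0.175  0.0253] 70
side3 0.072 [0.5096 0.1765] 70
side3 ((507.55426025390625, 172.49899291992188), (155.42071533203125, 148.32188415527344)) 681
```

Measured within each camera, the ring lies about 3 mm short of the stub in y. I'll correct that and lower it in small steps, yielding to side forces.

```bash
cat > down.py <<'E'
from h import *
import sys
def go(T,z,zend,step=.004,lim=5.):
    o=r.get_obs();f0=o['force'].copy();log=[]
    while z>zend:
        z=max(z-step,zend)
        r.move_straight([*T,z],vel=.05)
        o=r.get_obs();df=o['force']-f0
        print(round(z,4),o['tool_pos'].round(4),df.round(2),(o['moment']).round(2),round(o['time_s'],2))
        lat=df[:2]
        if df[2]>lim: 
            print('contact');break
        n=np.linalg.norm(lat)
        if n>1.5: T=T+lat/n*min(.0004*n,.0012)
    return T,z
E
python3 - <<'E'
from down import *
T=np.array([.4566,.1730])
r.move_straight([*T,.16],vel=.06);r.sleep(.15)
T,z=go(T,.16,.112)
print(T,z)
E
```

```text
0.156 [0.4565 0.173  0.1558] [ 0.55 -0.92 -0.24] [0.06 0.04 0.03] 9.71
0.152 [0.4565 0.173  0.1518] [-0.32 -0.83  0.03] [0.03 0.05 0.02] 9.96
0.148 [0.4565 0.1729 0.1477] [ 1.07 -0.68  0.23] [ 0.03  0.05 -0.02] 10.21
0.144 [0.4565 0.173  0.1438] [ 0.97 -0.69  0.64] [0.02 0.15 0.02] 10.46
0.14 [0.4565 0.173  0.1398] [ 0.45 -0.82  0.04] [ 0.04  0.11 -0.02] 10.71
0.136 [0.4565 0.173  0.1358] [-0.2  -1.09  0.18] [0.11 0.07 0.03] 10.96
0.132 [0.4565 0.173  0.1317] [-0.87 -0.53 -0.51] [0.01 0.11 0.04] 11.21
0.128 [0.4564 0.173  0.1278] [ 0.38 -0.55  0.22] [ 0.06  0.06 -0.02] 11.46
0.124 [0.4565 0.173  0.1237] [ 0.33 -0.71 -0.61] [0.02 0.07 0.03] 11.71
0.12 [0.4565 0.173  0.1198] [ 0.29 -1.13 -0.21] [ 0.02  0.1  -0.07] 11.96
0.116 [0.4565 0.173  0.1158] [ 0.16 -0.75  0.15] [ 0.02  0.08 -0.02] 12.21
0.112 [0.4565 0.173  0.1117] [ 0.71 -0.78  0.32] [ 0.03  0.06 -0.04] 12.46
[0.4566 0.173 ] 0.112
```

```bash
python3 - <<'E'
from down import *
T=np.array([.4566,.1730])
r.move_straight([*T,.104],vel=.04);r.sleep(.1)
T,z=go(T,.104,.097,step=.0007,lim=3.)
print(T,z)
im,d,W=cloud('scene');save('scene4.png',im[180:320,310:490].repeat(4,0).repeat(4,1));print(ringpose(W,np.array([.4566,.173]),0.,.055,.08))
E
```

```text
0.1033 [0.4566 0.173  0.1033] [ 0.63 -0.46 -0.78] [-0.01  0.04 -0.01] 13.16
0.1026 [0.4566 0.173  0.1026] [ 0.38 -0.41 -0.14] [ 0.02  0.13 -0.03] 13.41
0.1019 [0.4566 0.173  0.1018] [ 0.44  0.01 -0.2 ] [ 0.06  0.1  -0.06] 13.66
0.1012 [0.4566 0.173  0.1011] [-0.24 -0.24 -0.2 ] [0.08 0.12 0.01] 13.91
0.1005 [0.4567 0.173  0.1007] [-0.7  -0.86  4.59] [ 0.01  0.22 -0.04] 14.16
contact
[0.4566 0.173 ] 0.10049999999999996
(array([ 0.04730478, -0.00149032]), 376, [(0.036, 0.0631), (0.048, 0.0769), (0.06, 0.0784), (0.072, 0.0784)], np.float64(0.055008450964496136))
```

View pics/scene4.png

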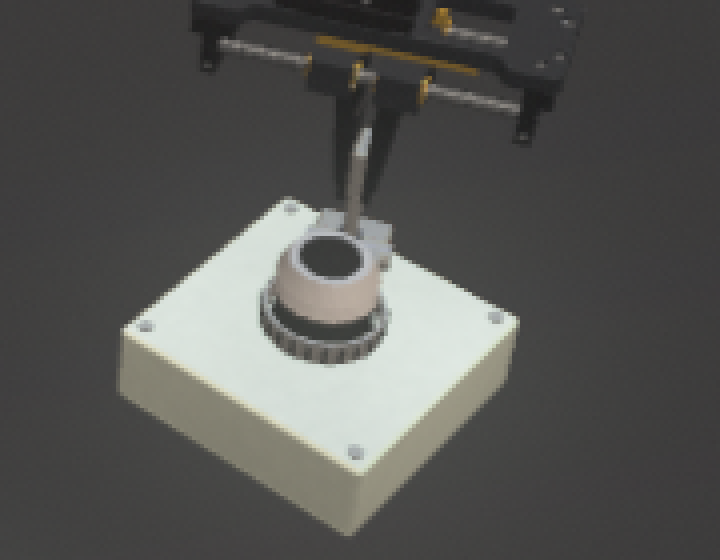

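The band is down: the ring surrounds the sleeve at (325,320) and lies flat on the box. I'll ease off the pressure, turn to 0.7 rad (θ0 is at least 0.8), then probe the play.

```bash
cat > tk.py <<'E'
from h import *
Z=.1009
def f(n=6):
    s=[]
    for _ in range(n):
        o=r.get_obs();s.append(np.r_[o['force'],o['moment']]);r.sleep(.012)
    return np.mean(s,0)
def turn(x,y,th,th0,step=.25):
    n=max(1,int(np.ceil(abs(th-th0)/step)))
    for a in np.linspace(th0,th,n+1)[1:]:
        r.move_to([x,y,Z],quat(np.pi-a))
    o=r.get_obs();ff=f();print('th',th,'actual',round((np.pi-toolyaw(o))%(2*np.pi),4),o['tool_pos'].round(4),'F',ff[:3].round(2),'M',ff[3:].round(3),'t',round(o['time_s'],2),flush=True)
def probe(x0,y,sgn,f0,step=.0007,lim=3.,maxd=.012):
    """move along x in direction sgn until reaction > lim; returns list (x,Fx)"""
    L=[];x=x0
    while abs(x-x0)<maxd:
        x+=sgn*step
        r.move_straight([x,y,Z],vel=.02)
        ff=f(5)[:3]-f0[:3];xa=r.get_obs()['tool_pos'][0];L.append((xa,ff[0]))
        if -sgn*ff[0]>lim: break
    print('probe',sgn,' '.join('%.2f:%.1f'%((a-.45)*1000,b) for a,b in L),'t',round(r.get_obs()['time_s'],2),flush=True)
    return x,L
E
python3 - <<'E'
from tk import *
x,y=.4566,.173
r.move_straight([x,y,Z],vel=.02)
print(f().round(3),r.get_obs()['time_s'])
turn(x,y,.7,0,.35)
f0=f()
t=r.get_obs()['time_s']
x1,L=probe(x,y,-1,f0)
E
```

```text
[-0.233 -0.072 -2.287  0.036  0.117  0.004] 14.5083
th 0.7 actual 0.6938 [0.4565 0.1729 0.1008] F [ 0.5  -0.08 -2.53] M [-0.005  0.084  0.008] t 15.36
probe -1 5.89:0.5 5.43:1.8 5.03:4.2 t 16.33
```

```bash
python3 - <<'E'
from tk import *
im,d,W=cloud('scene');save('scene5.png',im[180:320,310:490].repeat(4,0).repeat(4,1))
im,d,W=cloud('wrist');save('w5.png',im)
o=r.get_obs();print(o['tool_pos'],f())
E
```

```text
[0.45500373 0.17312073 0.1010602 ] [ 4.61027602  1.93605323 -3.43869655  0.36904584 -1.0417742   0.05285752]
```

View pics/scene5.png

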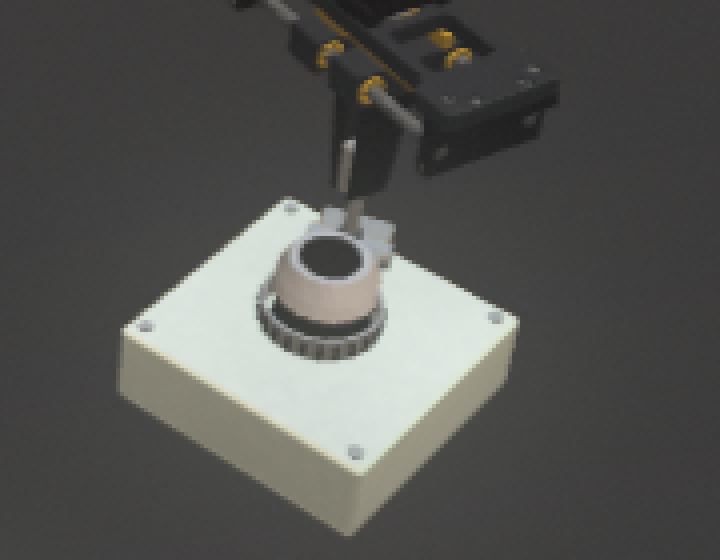

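View pics/w5.png

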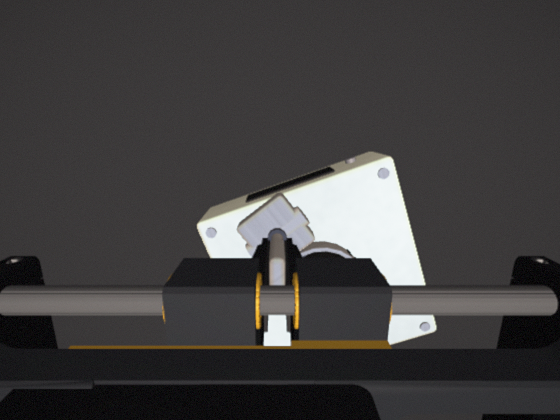

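In w5 the worm box at (277,230) has turned relative to the gripper, so the screw turns. Now the inward probe.

```bash
python3 - <<'E'
from tk import *
y=.173
r.move_straight([.4566,y,Z],vel=.05);f0=f();print(f0.round(2))
r.move_straight([.4575,y,Z],vel=.02);print(f().round(2))
x1,L=probe(.4575,y,1,f0)
E
```

```text
[ 0.59  0.2  -2.19  0.07 -0.11  0.01]
[ 0.28  0.08 -2.99 -0.02  0.07 -0.  ]
probe 1 7.97:-1.9 8.46:-4.1 t 17.67
```

```bash
cat >> tk.py <<'E'
def worm(save_as=None):
    im,d,W=cloud('wrist')
    if save_as: save(save_as,im)
    k=r.get_obs()['tool_pos'][:2];P=W[:262].reshape(-1,3);P=P[np.isfinite(P).all(1)]
    m=(P[:,2]>.061)&(P[:,2]<.071)&(np.hypot(P[:,0]-k[0],P[:,1]-k[1])<.034)&(np.hypot(P[:,0]-.509,P[:,1]-.171)>.033);P=P[m]
    rect=cv2.minAreaRect((P[:,:2]*1000).astype(np.float32))
    print('worm',len(P),rect,flush=True); return P
E
python3 - <<'E'
from tk import *
r.move_straight([.4567,.173,Z],vel=.05)
P=worm();np.save('/tmp/worm.npy',P)
im,d,W=cloud('scene');np.savez('/tmp/c6.npz',W=W)
P=W.reshape(-1,3);P=P[np.isfinite(P).all(1)]
# ring rim points: top of band z~.064 between radius .029-.034
m=(P[:,2]>.058)&(P[:,2]<.067)&(np.hypot(P[:,0]-.509,P[:,1]-.171)<.04)&(np.hypot(P[:,0]-.509,P[:,1]-.171)>.0285)&(P[:,0]>.495);t=P[m]
s=least_squares(lambda p:np.hypot(t[:,0]-p[0],t[:,1]-p[1])-.0318,[.509,.171],loss='soft_l1',f_scale=.001);print('ring',s.x,len(t))
m=(P[:,2]>.072)&(P[:,2]<.09)&(np.hypot(P[:,0]-.509,P[:,1]-.171)<.036);t=P[m]
s=least_squares(lambda p:np.hypot(t[:,0]-p[0],t[:,1]-p[1])-p[2],[.509,.171,.026],loss='soft_l1',f_scale=.001);print('stub',s.x,len(t))
E
```

```text
worm 2473 ((454.9652099609375, 171.49710083007812), (46.35232925415039, 41.00984573364258), 88.03324127197266)
ring [0.50953144 0.17056176] 130
stub [0.50878362 0.17179084 0.02530935] 195
```

```bash
python3 - <<'E'
from tk import *
y=.1743
r.move_straight([.4567,y,Z],vel=.03);print(f().round(2))
for s in(-1,1):
    r.move_straight([.4567+s*.0006,y,Z],vel=.03);f0=f();print(f0.round(2))
    f0=f0*0+np.array([.3,0,0,0,0,0])
    x1,L=probe(.4567+s*.0006,y,s,f0,step=.0006,lim=3.5);print(f().round(2))
E
```

```text
[ 0.13  0.04 -2.96 -0.03  0.08  0.02]
[ 0.35  0.19 -2.78 -0.01  0.08  0.01]
probe -1 5.51:-0.5 5.06:0.8 4.73:3.4 4.51:5.3 t 19.78
[ 5.48 -0.4  -4.   -0.09 -1.14 -0.02]
[-0.37 -0.25 -2.46 -0.01  0.04  0.01]
probe 1 7.70:-0.4 8.16:-1.9 8.65:-4.9 t 21.02
[-4.46 -0.24 -0.97 -0.04  1.07  0.02]
```

```bash
python3 - <<'E'
from tk import *
y=.1743;xm=.4565
r.move_straight([xm,y,Z],vel=.03)
turn(xm,y,1.1,.7,.2)
worm()
for s in(-1,1):
    r.move_straight([xm,y,Z],vel=.03);f0=np.array([.2,0,0,0,0,0])
    x1,L=probe(xm,y,s,f0,step=.0004,lim=4);print(f().round(2))
E
```

```text
th 1.1 actual 1.093 [0.4564 0.1742 0.1009] F [-0.52 -0.17 -2.43] M [-0.109  0.274 -0.014] t 22.1
worm 2411 ((457.09295654296875, 173.43350219726562), (44.604400634765625, 46.85371398925781), 86.85340118408203)
probe -1 6.20:-0.3 5.88:0.6 5.57:1.4 5.33:3.5 5.13:5.0 t 23.91
[ 5.31  1.59 -3.33  0.33 -1.11  0.05]
probe 1 6.41:-1.5 6.84:-3.7 7.14:-5.1 t 25.08
[-4.46 -0.19 -0.08  0.02  1.09  0.01]
```

```bash
python3 - <<'E'
from tk import *
y=.1752;xm=.456
r.move_straight([xm,y,Z],vel=.03);print(f().round(2))
for s in(1,-1):
    r.move_straight([xm,y,Z],vel=.03);f0=np.array([.2,0,0,0,0,0])
    x1,L=probe(xm,y,s,f0,step=.0004,lim=4);print(f().round(2))
E
```

```text
[-0.4  -0.07 -3.09 -0.05  0.22  0.01]
probe 1 6.38:-0.8 6.68:-1.7 6.97:-2.8 7.26:-4.9 t 26.85
[-4.52  0.33 -0.8   0.02  1.15  0.01]
probe -1 5.93:-0.1 5.31:0.4 5.08:1.7 4.87:3.9 4.70:5.6 t 28.61
[ 5.48  0.7  -4.12  0.07 -1.17  0.01]
```

Both centred probe pairs give θ0 = 1.36 ± 0.02 rad (play of 2.7 mm at 0.694 rad and 1.05 mm at 1.093 rad). The target is about 1.96 rad.

```bash
python3 - <<'E'
from tk import *
y=.1752;xm=.4553
r.move_straight([xm,y,Z],vel=.03);print(f().round(2))
turn(xm,y,1.35,1.1,.25)
turn(xm,y,1.6,1.35,.25)
worm()
turn(xm,y,1.8,1.6,.2)
worm('w7.png')
im,d,W=cloud('scene');save('scene7.png',im[180:320,310:490].repeat(4,0).repeat(4,1))
E
```

```text
[ 1.93  0.24 -2.7   0.09 -0.46  0.05]
th 1.35 actual 1.3459 [0.455  0.175  0.1008] F [ 1.5  -1.13 -2.57] M [-0.325 -0.304 -0.091] t 29.31
th 1.6 actual 1.5939 [0.455  0.1751 0.1008] F [ 0.49 -0.44 -1.76] M [-0.177 -0.047 -0.062] t 29.71
worm 2479 ((457.9302978515625, 176.9536895751953), (39.53447341918945, 50.64466094970703), 87.56592559814453)
th 1.8 actual 1.7939 [0.455  0.1751 0.1009] F [-1.58 -0.26 -0.76] M [-0.124  0.354 -0.096] t 30.12
worm 2472 ((457.3913879394531, 175.79495239257812), (41.438724517822266, 50.794315338134766), 84.74857330322266)
```

View pics/w7.png

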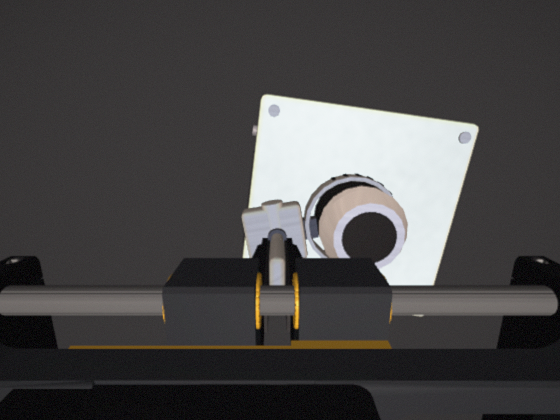

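View pics/scene7.png

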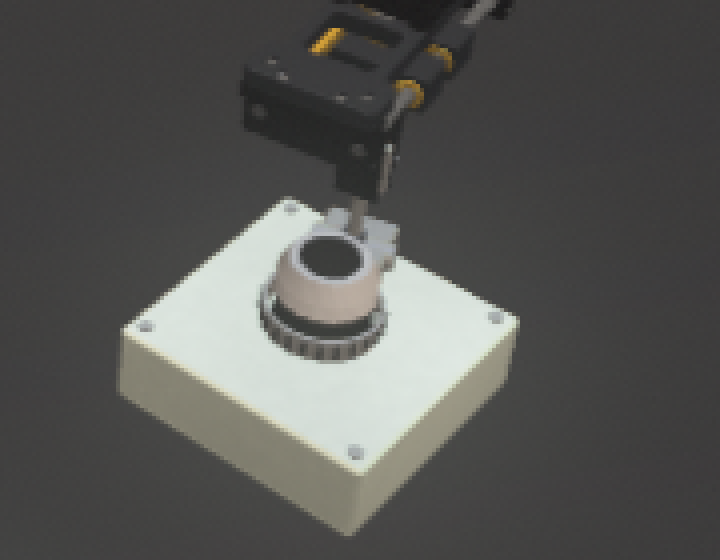

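```bash
python3 - <<'E'
from tk import *
y=.1752
for x in(.4551,.4549):
    r.move_straight([x,y,Z],vel=.02);print(x,r.get_obs()['tool_pos'].round(4),f().round(2))
turn(x,y,1.975,1.8,.2)
for yy in(.1754,):
    r.move_straight([x,yy,Z],vel=.02);print(yy,f().round(2))
E
```

```text
0.4551 [0.4549 0.1752 0.1008] [-1.69  0.82 -1.46  0.13  0.49  0.08]
0.4549 [0.4549 0.1752 0.1009] [-1.68  0.81 -2.46  0.14  0.4   0.09]
th 1.975 actual 1.9711 [0.4548 0.1751 0.1009] F [-1.53  0.02 -2.04] M [-0.078  0.457 -0.091] t 31.16
0.1754 [-2.16 -1.13 -2.15 -0.22  0.53 -0.02]
```

```bash
python3 - <<'E'
from tk import *
y=.1753
r.move_straight([.4549,y,Z],vel=.02);print(f().round(2))
f0=np.zeros(6)
x1,L=probe(.4549,y,-1,f0,step=.0004,lim=5,maxd=.0022);print(f().round(2))
x1,L=probe(x1,y,1,f0,step=.0005,lim=7.5,maxd=.005);print(f().round(2))
worm('w8.png')
E
```

```text
[-2.41 -0.5  -2.13 -0.13  0.57  0.01]
probe -1 4.74:-0.1 4.60:3.6 4.52:5.4 t 32.68
[ 5.54 -0.57 -7.63 -0.19 -0.88 -0.04]
probe 1 4.57:4.9 4.63:3.0 4.79:-1.0 4.96:-5.3 5.05:-7.4 5.13:-9.3 t 34.48
[-9.15  1.06  5.38  0.23  1.71  0.06]
worm 2463 ((457.244384765625, 175.65223693847656), (42.492130279541016, 50.29299545288086), 85.47689819335938)
```

Now the clamp is rigidly held, at about 25 N/mm with no play. I'll push inward a little further: the far side unloads, and the stiffness drops, once the push equals the preload.

```bash
python3 - <<'E'
from tk import *
y=.1753
o=r.get_obs();print(o['tool_pos'])
x=.4568
f0=np.zeros(6)
r.move_straight([x-.0004,y,Z],vel=.02)
x1,L=probe(x-.0004,y,1,f0,step=.0003,lim=13.6,maxd=.004);print(f().round(2))
x2,L=probe(x1,y,-1,f0,step=.0006,lim=-2,maxd=.004);print(x1,x2)
E
```

```text
[0.4551524  0.17523152 0.10088284]
probe 1 5.14:-9.6 5.19:-10.9 5.23:-11.7 5.30:-12.9 5.34:-14.4 t 36.29
[-13.84   1.12  10.2    0.35   2.6    0.1 ]
probe -1 5.25:-11.0 5.15:-9.1 5.03:-6.7 4.94:-5.3 4.89:-3.3 4.70:0.9 t 38.09
0.4579000000000001 0.45430000000000015
```

There is no softening up to 14 N. Friction helps here, so this only shows the preload is at least about 9 N. The stiff slope (25 N/mm) means my earlier "out" zeros were extrapolated slightly short, so θ0 is nearer 1.42. I'll add about 0.06 rad, then release at zero side force.

```bash
python3 - <<'E'
from tk import *
y=.1753
r.move_straight([.4548,y,Z],vel=.02);print(f().round(2))
r.move_to([.4548,y,Z],quat(np.pi-2.01))
turn(.4548,y,2.037,2.01)
worm('w9.png')
r.set_gripper(.22)
o=r.get_obs();print('rel',o['finger_gap']*95,f().round(2),o['time_s'])
r.move_straight([.4548,y,.16],vel=.05)
print(f().round(2),r.get_obs()['time_s'])
im,d,W=cloud('scene');save('scene9.png',im[180:320,310:490].repeat(4,0).repeat(4,1));np.savez('/tmp/s9.npz',W=W)
im,d,W=cloud('side');save('side9.png',im)
im,d,W=cloud('wrist');save('w10.png',im);np.savez('/tmp/w10.npz',W=W)
print(r.get_obs()['time_s'])
E
```

```text
[-0.87  0.65 -1.95  0.03  0.29  0.01]
th 2.037 actual 2.0359 [0.4548 0.1754 0.1009] F [-1.48  2.84 -1.8 ] M [0.488 0.432 0.144] t 38.89
worm 2465 ((457.190673828125, 176.0106201171875), (41.981136322021484, 50.427001953125), 85.46053314208984)
rel 21.240100265011275 [-0.24  0.06 -0.06 -0.09  0.11 -0.03] 39.4917
[-0.08 -0.07  0.4  -0.09  0.1  -0.01] 40.925
41.075
```

View pics/scene9.png

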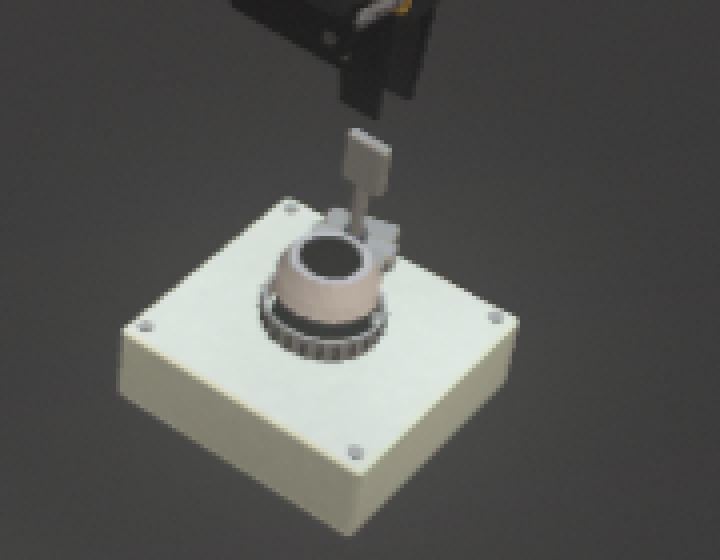

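View pics/w10.png

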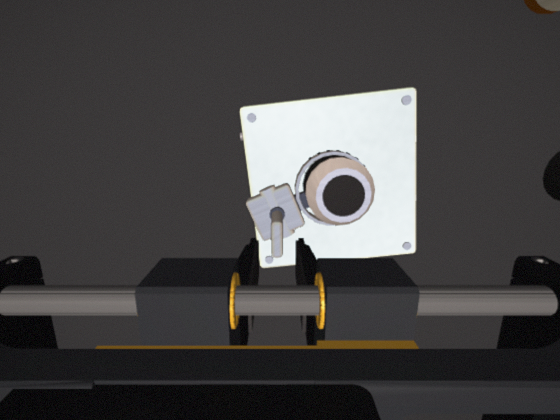

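View pics/side9.png

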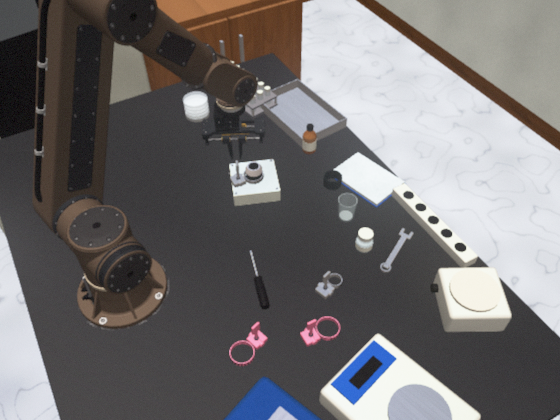

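```bash
python3 - <<'E'
from h import *
W=np.load('/tmp/w10.npz')['W'][:262].reshape(-1,3);P=W[np.isfinite(W).all(1)]
k=P[(P[:,2]>.125)&(P[:,2]<.14)&(np.hypot(P[:,0]-.456,P[:,1]-.175)<.025)];print('wing',len(k),cv2.minAreaRect((k[:,:2]*1000).astype(np.float32)),k[:,2].max())
m=(P[:,2]>.06)&(P[:,2]<.071)&(np.hypot(P[:,0]-.455,P[:,1]-.175)<.034)&(np.hypot(P[:,0]-.509,P[:,1]-.171)>.034);w=P[m]
print('worm',cv2.minAreaRect((w[:,:2]*1000).astype(np.float32)))
t=w[w[:,2]>.063];A=np.c_[t[:,:2]-t[:,:2].mean(0),np.ones(len(t))];print('plane',np.linalg.lstsq(A,t[:,2],rcond=None)[0])
rr=np.hypot(P[:,0]-.509,P[:,1]-.172);g=P[(rr>.028)&(rr<.036)&(P[:,2]>.057)&(P[:,2]<.072)&(P[:,0]>.49)];print('ring top z',np.percentile(g[:,2],[50,90]),len(g))
E
```

```text
wing 448 ((454.2196960449219, 174.43231201171875), (25.416900634765625, 7.386532306671143), 63.245906829833984) 0.13572460039082024
worm ((456.6287841796875, 173.75172424316406), (46.5203971862793, 49.76697540283203), 85.5057601928711)
plane [-0.00640073 -0.00338204  0.06578889]
ring top z [0.06339794 0.06459079] 232
```

```bash
python3 - <<'E'
from h import *
r.move_straight([.44,.175,.22],vel=.1)
print(r.get_obs()['time_s'],r.get_obs()['force']);r.finish_job()
E
```

```text
41.8417 [ 0.09832764  0.68070486 -0.45903408]
the job is handed in; nothing more can be done
```

The larger grey clamp is on the vent box stub with its band flat on the box. Its key is tightened, the gripper has let go, and the job was handed in at about 42 s. I carried the clamp by its key and lowered it over the barbs with no noticeable side force.

**Tightening:** Probing the play put the start of bearing at about 1.36 to 1.46 rad of tool turn. I stopped at 2.04 rad of tool turn. From the last wrist picture the key stands about 1.96 rad from the clamp. Allowing for the clamp's own slight turn, that is about 0.6 rad past bearing, or roughly 12 to 13 N by the figures given.

**Last checks:**
- The band lies level: the ring top is at 64 mm and the worm box top at 66 mm, with the box top at 50 mm.
- The clamp was rigid when I pushed and pulled the key. It stayed in place after release, and force readings returned to zero.
- The bystanders looked unmoved in the side view.

**What did not fully agree:**
- My two ways of extrapolating the start of bearing differ by about 0.1 rad, roughly 2 N, so I aimed between them.
- A direct push test for the preload was inconclusive. Friction hid the point where the clamp would give, so it only showed at least about 9 N. This was before the last 0.06 rad of turn.

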